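# Clear the lid of the grill pan and hold it half open

## Robot

A 6-joint arm with a two-finger parallel gripper is mounted at the origin on a cart in front of the work surface, level with it; the furniture and walls round the work are solid. World frame = base frame: x ahead of the robot, y to its left, z up, the work surface at z = 0. Lengths are in mm, angles in degrees, forces in N, time in s.
With the tool pointing down it reaches from about 300 to 850 mm from the base axis. Payload 4.2 kg.
Tool frame: the origin (TCP) lies midway between the tips of the shut fingers; the grasp point (between the pads) lies 19 mm behind it (env.grip_point_offset is the distance from the TCP to the grasp point, in mm); z points along the fingers, x is the direction in which the jaws open and shut, and the axes are right-handed (so a half turn about z gives the same grasp; the last joint's range is limited). The gripper opens to 91 mm and grips with 3 to 60 N. Pads are 32 mm wide; open, the fingers measure 118 mm over their backs; the gripper's body (76 mm by 178 mm) begins 60 mm behind the grasp point.
Start: joints at [-72.307, 18.312, 89.639, -0, 72.044, -1.146], TCP at [185.675, -544.213, 213.976] pointing down, gripper open.
Joint ranges: [-177.97, 177.97], [-48.28, 115.42], [12.27, 149.76], [-77.06, 257.06], [2.81, 150.46], [-146.56, 146.56]. Speed limits (degrees/s): [147.25, 147.25, 180, 180, 180, 180].

## Interface

Orientations are given as [roll, pitch, yaw] about the fixed x, y, z axes, in that order (R = Rz(yaw) Ry(pitch) Rx(roll)).
In Python, from workcell import env gives the robot as it stands.
- The arm moves only by the shell command python3 -m pendant 'ROWS' [FORCE]. ROWS is JSON, a list of rows, each an object with "xyz": the shift along the tool's x, y, z in m, a list of three; "roll": the turn about the tool's z in degrees; "jaw": the closure, from 0 (fully open) to 1 (shut). A call has exactly 8 rows; each row is the pose to reach, as a shift and turn from the pose commanded when the call began, along the tool's axes at that moment; what a row does not reach only later rows make up. A row lasts 1/8 s, in which the tool goes at most 62.5 mm and 10.7 degrees, less where a joint would pass 70% of its speed; a pose out of reach is approached as far as the arm can. A call with a gripper value outside its range is refused whole. The fingers move at their own pace and stop on an object; FORCE is the grip in N (left out, the last holds). Time passes only in rows, so rows that repeat a pose let the fingers close, or fill a call up. It gives the time, the measured TCP pose, the force and the opening at its end, in the units of the state.
- env.state(): the state, without advancing time (a new reading comes with each control period).
- env.grab_frame(name): name is "side" or "top"; returns (picture, depth): 480x640x3 uint8, blue, green, red; 480x640 float32, mm along the optical axis (not along the pixel's ray), 0 where there is no reading.
- env.camera_params(name): a dict with "camera_matrix" (3x3 intrinsics, pixels), "cam_to_world" (4x4, takes a point from camera to world coordinates). Camera axes: x right, y up, looking along -z (the intrinsics and any distortion apply to the point x, -y, -z); pixel columns grow to the right and rows downward; lengths in mm; the calibration is good to about 2 mm. A picture is of the moment at which its call begins. camera_params takes no time and is no camera call.
- env.job_done(): hands the job in, once; it reports no verdict.
The state is a dict: "time_s": time; "qpos": joint angles; "qvel": joint speeds; "effort": joint torques, N m; "ee_pos": TCP position; "ee_rot": TCP orientation; "force": force on the tool from outside, world axes, zero at the start; "torque": the same for the moment, N m; "gripper_width": finger opening in mm.
Only numpy, scipy, OpenCV 4.12 (cv2) and the standard library are available. Lean on these libraries where they do the work, as an engineer would, in place of code of your own. Each camera call takes 0.05 s, during which the arm holds its last target. There are 200 camera calls.

## Task

A spice jar was left standing on the closed red lid of the grill pan, and the pan has to be aired. Stand the jar upright in the middle of the round cork coaster and let go of it; then lift the lid by its steel handle bar until it is open at about 50 degrees and finish while still holding it there, because it falls shut if released. Never swing the lid past about 70 degrees or tip the jar over, and leave the tin, garlic and timer where they stand.

Things in the scene. Friction and masses are not known exactly. Their poses are not given: they have to be found in the camera images.
- grill_pan: black cast-iron grill pan, 220 (x) x 250 (y) x 58 mm high, fixed on the hob; side loop handles reach 156 mm from its centre. Red lid hinged along the rear (+x) edge, flat top 88 mm above the origin when shut. Origin: centre of the underside; x points from the handle side to the hinge side, y along the hinge, z up.
- lid_hinge (a point): middle of the lid's hinge axis, 112 mm behind the pan's centre (pan +x) and 58 mm above its underside; it does not move. Hinge axis runs along the pan's y.
- lid_handle (a point): centre of the lid's steel handle bar: round, 16 mm thick, 110 mm long, parallel to the hinge, on a post at each end, 42 mm above the lid's top. Lid shut: 73 mm in front of the pan's centre (pan -x), 130 mm above its underside; that is 185 mm before and 72 mm above the hinge axis, so it swings on a radius of 199 mm. The bar can turn inside the fingers.
- lid (a joint): lid angle in rad: 0 shut, grows as the handle side swings up and back toward the hinge (+x) side; 0.873 is 50 degrees. The lid weighs about 0.4 to 0.85 kg, has no spring and hardly any friction, and falls shut from any angle below 90 degrees when released.
- jar: glass spice jar with a brown cap and a coloured label, round, 41 mm diameter over its whole height, 105 mm tall, about 0.11 kg. Stands on the lid at the start. Origin: centre of its underside, z up.
- coaster: round cork coaster (pale wood colour), 92 mm diameter, 9 mm thick, flat on top, lying loose on the hob right of the pan. Origin: centre of its underside.
- tin: unopened food tin, 76 mm diameter, 58 mm tall, on the hob right of the pan, at the coaster's side; to be left alone. Origin: centre of its underside.
- garlic: garlic bulb, 60 mm, on the hob left of the pan; to be left alone. Origin: centre of its underside.
- timer: white kitchen timer, 64 mm diameter, 56 mm tall, on the worktop at the right; to be left alone. Origin: centre of its underside.
Mind the look-alikes: they are no part of the job. Of the things that look like the jar, the smaller one is meant. There is more than one size of the coaster; the job needs the smaller.

How it is judged (in metres and radians):
On the way, in this order (a step that is already met when the one before it is completed fails the run):
1. the jar stands upright on the coaster, released, with the lid still shut (horizontal distance between jar and coaster below 0.024 m and z of jar in the frame of coaster between 0.005 and 0.013 m and angle between jar's own z axis and vertical below 0.1 rad and contact force between the fingers and jar below 0.05 N and linear speed of jar below 0.03 m/s and value of joint lid below 0.08 rad), for 0.3 s.
2. the lid is held open between 43 and 57 degrees by the fingers (value of joint lid between 0.75 and 1 rad and contact force between the fingers and grill_pan above 0.5 N and velocity of joint lid between -0.1 and 0.1 rad/s), for 0.5 s.
At the end, for the whole second after the job is handed in: Lid held still at 50 +-7 degrees by the fingers at its bar, no loose thing touching pan or lid; jar upright (6 degrees) on the coaster, centres within 24 mm, released; tin, garlic and timer within 30 mm of where they stood (all of step 2 and horizontal distance between lid_handle and the grasp point below 0.05 m and contact force between each of jar, coaster, tin, garlic and grill_pan below 0.2 N and horizontal distance between jar and coaster below 0.024 m and z of jar in the frame of coaster between 0.005 and 0.013 m and angle between jar's own z axis and vertical below 0.1 rad and contact force between the fingers and jar below 0.05 N and linear speed of jar below 0.03 m/s and distance of each of tin, garlic, timer from where it was at the start of the episode below 0.03 m); the arm keeps its last pose, push and grip.
It fails at once if the lid is swung past 70 degrees (value of joint lid above 1.23 rad).
It fails at once if the jar is tipped over (angle between jar's own z axis and vertical above 0.7 rad).
It fails at once if the tin, garlic or timer is moved (distance of any of tin, garlic, timer from where it was at the start of the episode above 0.03 m).
It also fails if it takes over 54 s, if anything falls off the work surface, if the arm or the gripper's body presses on something with over 40 N, if the wrist force passes 120 N, or if a joint passes its speed limit or range.

## Working session

There is one attempt and no reset: what is moved stays moved. The work goes in short steps, Python scripts to look and compute and a shell command to move; the robot and the scene stay as the last step left them, time stands still between calls to the robot, and variables do not carry over. Pictures are saved under pics/ and viewed, about 8 in all and at most 12, crops included, and the job is handed in when it is done.

```bash
ls; mkdir -p pics; cat > h.py <<'E'
import numpy as np, cv2
from workcell import env
def grab(n):
    im,d=env.grab_frame(n); np.savez(f'{n}.npz',im=im,d=d); return im,d
def px2w(n,u,v,d=None,z=None):
    p=env.camera_params(n);K=np.array(p['camera_matrix']);T=np.array(p['cam_to_world'])
    r=np.linalg.inv(K)@[u,v,1]; r=np.array([r[0],-r[1],-r[2]])
    r=T[:3,:3]@r; o=T[:3,3]
    if z is not None: return o+r*(z-o[2])/r[2]
    return o+r*d
def cloud(n,dd):
    p=env.camera_params(n);K=np.array(p['camera_matrix']);T=np.array(p['cam_to_world'])
    v,u=np.mgrid[:480,:640]; r=np.stack([u,v,np.ones_like(u)],-1)@np.linalg.inv(K).T
    P=r*[1,-1,-1]*dd[...,None]
    P=P@T[:3,:3].T+T[:3,3]; P[dd==0]=np.nan; return P
E
python3 - <<'E'
from h import *
for n in('top','side'):
    im,d=grab(n); cv2.imwrite(f'pics/{n}1.png',im); p=env.camera_params(n)
    print(n,np.round(p['camera_matrix'],1).tolist(),np.round(p['cam_to_world'],3).tolist(),(d>0).mean(), [k for k in p])
print(env.state())
E
```

```text
pics
top [[605.5, 0.0, 328.5], [0.0, 605.5, 242.3], [0.0, 0.0, 1.0]] [[-0.195, 0.916, -0.35, 54.158], [-0.981, -0.184, 0.064, 204.081], [-0.006, 0.356, 0.934, 1521.974], [0.0, 0.0, 0.0, 1.0]] 0.9958626302083333 ['camera_matrix', 'cam_to_world']
side [[583.8, 0.0, 319.8], [0.0, 583.8, 238.4], [0.0, 0.0, 1.0]] [[-0.976, 0.096, -0.197, 228.463], [-0.219, -0.381, 0.898, 1824.102], [0.011, 0.919, 0.393, 861.134], [0.0, 0.0, 0.0, 1.0]] 0.9710026041666666 ['camera_matrix', 'cam_to_world']
{'time_s': 0.1, 'qpos': array([-7.23102228e+01,  1.83477906e+01,  8.96985126e+01, -4.99252544e-05,
        7.20436453e+01, -1.14910032e+00]), 'qvel': array([ 0.04333673, -0.08292621, -0.22511436,  0.00818954,  0.10952969,
        0.07462999]), 'effort': array([-4.63001652e-04, -4.13333380e+01, -2.32509470e+01,  7.26951356e-02,
        4.21070913e-02, -3.59753017e-05]), 'ee_pos': array([ 185.50770599, -543.78565412,  213.2123522 ]), 'ee_rot': array([-1.79998244e+02,  8.99313892e-02, -7.11611056e+01]), 'force': array([-0.3706463 ,  0.18642328, -0.16487715]), 'torque': array([0.02179176, 0.0217745 , 0.01372171]), 'gripper_width': 90.7817252804422}
```

View pics/top1.png

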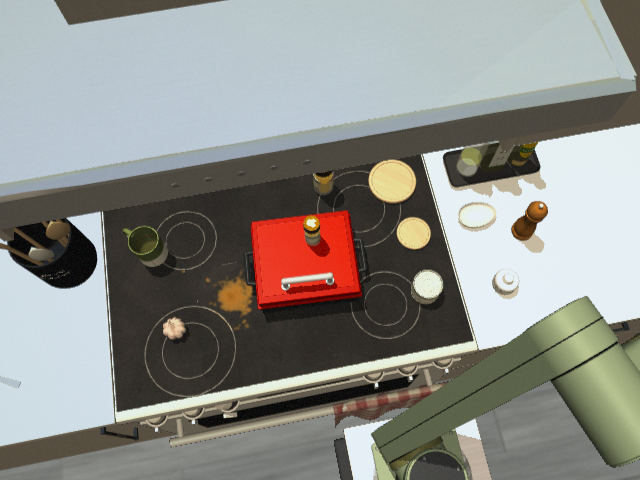

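View pics/side1.png

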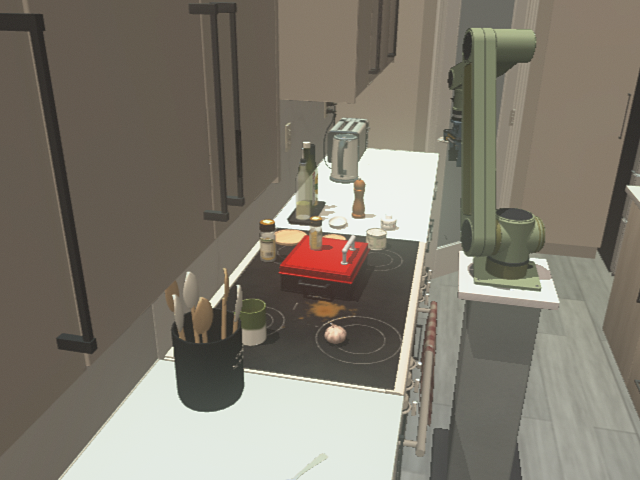

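Top view: candidates for the jar are (312,230), on the lid and smaller, and (323,182), on the hob behind the pan and bigger. The one on the lid is meant. Coasters are at (414,233), small, and (392,181), large; the small one is meant. The tin is at (427,287), garlic (174,328), timer (506,282) and handle bar (307,281). A hood hangs over the rear of the hob. Next I measure and make a confirming crop.

```bash
cat > m.py <<'E'
from h import *
D={n:np.load(n+'.npz') for n in('top','side')}
C={n:cloud(n,D[n]['d'].astype(float)) for n in D}
P=C['top']; im=D['top']['im']
def box(n,u0,u1,v0,v1): return C[n][v0:v1,u0:u1].reshape(-1,3)
def rnd(a): return np.round(a,1).tolist()
def circ(Q):
    (c,r)=cv2.minEnclosingCircle(Q[:,:2].astype(np.float32)); return rnd(np.r_[c,r])
# coasters, tin, timer
def above(n,b,z0,z1):
    Q=box(n,*b);Q=Q[(Q[:,2]>z0)&(Q[:,2]<z1)];return Q
for nm,b,z in(('coaster',(395,434,214,251),(5,20)),('bigco',(366,418,157,203),(5,25)),('tin',(408,446,266,306),(48,70)),('timer',(490,522,265,298),(20,70)),('garlic',(160,190,315,342),(10,80)),('jar',(298,326,210,250),(175,215)),('bigjar',(310,338,165,196),(85,160)),('bar',(278,338,270,292),(115,145)),('lid',(240,370,205,310),(80,95))):
    Q=above('top',b,*z); print('top',nm,len(Q),'ctr',rnd(np.median(Q,0)),'circ',circ(Q),'z99',rnd(np.percentile(Q[:,2],[1,50,99])))
for nm,b,z in(('jar',(306,326,214,252),(175,215)),('bar',(338,358,234,266),(115,145)),('lid',(280,370,234,285),(83,95)),('coaster',(322,350,228,245),(5,20))):
    Q=above('side',b,*z); print('side',nm,len(Q),'ctr',rnd(np.median(Q,0)) if len(Q) else '',circ(Q) if len(Q) else'',rnd(np.percentile(Q[:,2],[1,50,99])) if len(Q) else '')
for n,b in(('top',(240,370,205,310)),('side',(280,370,234,285))):
    Q=above(n,b,83,95); r=cv2.minAreaRect(Q[:,:2].astype(np.float32)); print(n,'lid rect',r)
for n,b in(('top',(278,338,270,292)),('side',(338,358,234,266))):
    Q=above(n,b,118,140); r=cv2.minAreaRect(Q[:,:2].astype(np.float32)); print(n,'bar rect',r)
Q=box('top',100,640,30,200); z=Q[:,2]; m=(z>300)&(z<1200); print('hood',rnd(np.nanpercentile(Q[m],[0,5,50,95,100],axis=0)))
a=cv2.resize(im[150:320,230:450],None,fx=2.5,fy=2.5,interpolation=2)
b=cv2.resize(D['side']['im'][200:300,240:400],None,fx=2.5*220/160,fy=2.5*220/160,interpolation=2)
b=b[:600-0]; print(a.shape,b.shape); H=min(len(b),175*2)
cv2.imwrite('pics/crop1.png',np.vstack([cv2.resize(a,(440,340)),cv2.resize(b,(440,256))[:256]]))
E
python3 m.py
```

```text
top coaster 602 ctr [602.8, -125.6, 8.1] circ [606.8, -135.0, 61.3] z99 [5.1, 8.1, 15.0]
top bigco 1511 ctr [764.0, -107.2, 10.5] circ [770.2, -103.8, 85.5] z99 [5.2, 10.5, 18.3]
top tin 666 ctr [444.6, -118.8, 53.9] circ [444.2, -119.6, 38.7] z99 [48.2, 53.9, 61.3]
top timer 463 ctr [419.3, -322.3, 32.7] circ [421.7, -326.1, 32.3] z99 [20.5, 32.7, 51.9]
top garlic 393 ctr [460.9, 525.7, 36.0] circ [464.5, 529.5, 29.2] z99 [17.5, 36.0, 55.0]
top jar 247 ctr [605.8, 145.0, 191.0] circ [608.7, 146.6, 21.6] z99 [175.9, 191.0, 198.4]
top bigjar 156 ctr [767.2, 86.3, 104.9] circ [781.5, 85.0, 25.3] z99 [85.8, 104.9, 140.7]
top bar 336 ctr [493.6, 179.5, 134.8] circ [495.5, 179.1, 62.0] z99 [119.8, 134.8, 142.0]
top lid 7352 ctr [562.5, 180.9, 87.1] circ [567.4, 174.9, 165.7] z99 [80.6, 87.1, 94.1]
side jar 118 ctr [611.5, 156.2, 190.9] [616.1, 148.2, 24.9] [176.2, 190.9, 197.8]
side bar 122 ctr [498.2, 196.8, 136.0] [498.4, 183.3, 64.4] [116.4, 136.0, 141.6]
side lid 2131 ctr [567.5, 207.9, 90.1] [572.2, 175.7, 167.2] [84.0, 90.1, 94.6]
side coaster 89 ctr [607.2, -152.1, 10.1] [607.1, -171.7, 52.7] [5.3, 10.1, 14.8]
top lid rect ((568.218994140625, 173.79034423828125), (251.78945922851562, 224.32666015625), 86.01008605957031)
side lid rect ((573.5726318359375, 174.86129760742188), (269.9985656738281, 225.66650390625), 86.4004898071289)
top bar rect ((495.5997619628906, 179.04837036132812), (123.79192352294922, 18.173826217651367), 85.76325988769531)
side bar rect ((498.8516540527344, 182.53958129882812), (127.099853515625, 15.880352973937988), 86.69007873535156)
hood [[384.0, -500.4, 487.9], [388.8, -201.3, 876.7], [443.1, 130.2, 935.4], [558.2, 364.6, 943.5], [597.0, 405.8, 947.3]]
(425, 550, 3) (344, 550, 3)
```

View pics/crop1.png

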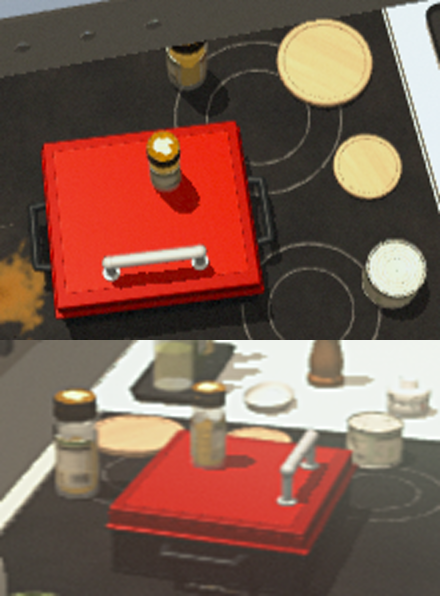

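The crop confirms it: the small jar stands on the lid, clear of the bar, and the small coaster is beside the tin. Next I refine the centres and check the hood's height.

```bash
cat > m2.py <<'E'
from m import *
print('-----')
p=env.camera_params('top')
hsv=cv2.cvtColor(im,cv2.COLOR_BGR2HSV)
sub=np.zeros((480,640),np.uint8); sub[214:252,394:434]=255
m=cv2.inRange(hsv,(12,40,120),(35,200,255))&sub
c=max(cv2.findContours(m,0,1)[0],key=cv2.contourArea)
W=np.array([px2w('top',*q[0],z=7)[:2] for q in c],np.float32); print('coaster',len(c),cv2.fitEllipse(W),cv2.minEnclosingCircle(W))
for n,b in(('top',(298,326,210,250)),('side',(306,326,210,252))):
    Q=above(n,b,188,200); print(n,'cap',len(Q),rnd(np.mean(Q,0)),circ(Q))
for u in(300,340,420): 
  print('hood col',u,[rnd(P[v,u]) for v in range(60,200,12)])
S=C['side'].reshape(-1,3); s=S[(S[:,0]>250)&(S[:,0]<640)&(abs(S[:,1])<600)&(S[:,2]>300)&(S[:,2]<1500)]; print(len(s),rnd(s.min(0)) if len(s) else '')
E
python3 m2.py | sed -n '/-----/,$p'
```

```text
-----
coaster 92 ((604.9454345703125, -128.2353515625), (89.54964447021484, 91.1305160522461), 63.78849792480469) ((604.9692993164062, -128.5572509765625), 46.743446350097656)
top cap 191 [608.6, 144.8, 192.3] [607.6, 144.6, 20.7]
side cap 69 [612.5, 149.5, 193.7] [616.1, 148.2, 24.9]
hood col 300 [[505.2, 152.4, 934.9], [486.6, 155.6, 937.6], [472.0, 158.4, 935.3], [455.3, 161.3, 936.3], [440.0, 164.1, 935.6], [425.3, 166.9, 934.3], [405.8, 170.0, 941.2], [388.8, 172.9, 945.0], [389.5, 174.2, 917.4], [388.8, 175.7, 890.5], [825.1, 142.3, -3.0], [787.4, 149.0, -0.6]]
hood col 340 [[495.1, 106.6, 935.8], [479.0, 109.9, 935.4], [462.5, 113.3, 935.7], [446.5, 116.6, 935.8], [430.5, 119.9, 936.3], [414.7, 123.1, 937.0], [395.6, 127.1, 943.8], [389.5, 128.2, 928.5], [388.7, 128.0, 902.3], [390.3, 127.3, 869.6], [804.1, 32.0, -5.3], [765.2, 40.1, -0.2]]
hood col 420 [[476.0, 15.2, 936.6], [460.7, 18.9, 935.1], [443.8, 23.4, 936.4], [429.3, 26.8, 934.3], [411.9, 31.7, 937.5], [392.5, 37.6, 944.6], [388.5, 35.9, 925.3], [389.6, 31.5, 895.2], [830.7, -205.3, 0.4], [795.6, -196.9, -3.7], [760.3, -188.4, -6.7], [722.1, -178.0, -1.9]]
3811 [250.1, -599.9, 493.0]
```

```bash
python3 -m pendant '[{"xyz":[-0.032,-0.039,-0.010],"roll":-8.4,"jaw":0},{"xyz":[-0.064,-0.078,-0.020],"roll":-16.8,"jaw":0},{"xyz":[-0.096,-0.117,-0.030],"roll":-25.2,"jaw":0},{"xyz":[-0.128,-0.156,-0.040],"roll":-33.6,"jaw":0},{"xyz":[-0.160,-0.195,-0.050],"roll":-42,"jaw":0},{"xyz":[-0.192,-0.234,-0.060],"roll":-50.4,"jaw":0},{"xyz":[-0.224,-0.273,-0.060],"roll":-58.8,"jaw":0},{"xyz":[-0.256,-0.312,-0.060],"roll":-67.2,"jaw":0}]' 20
```

```text
time_s: 1.1
ee_pos: [398.8, -199.6, 273.9]
ee_rot: [180.0, -0.0, -3.7]
force: [0.8, -1.3, -0.3]
gripper_width: 91.2
```

```bash
cat >> h.py <<'E'
def delta(x,y,z,yaw=None):
    s=env.state(); a=np.radians(s['ee_rot'][2]); d=np.array([x,y,z])-s['ee_pos']
    print('tool xyz m',np.round([d[0]*np.cos(a)+d[1]*np.sin(a), d[0]*np.sin(a)-d[1]*np.cos(a), -d[2]],1)/1000, 'roll', None if yaw is None else round(s['ee_rot'][2]-yaw,1), 'at',np.round(s['ee_pos'],1),round(s['ee_rot'][2],2),'F',np.round(s['force'],1),'w',round(s['gripper_width'],1),'t',s['time_s'])
E
python3 -m pendant '[{"xyz":[0.026,-0.050,0],"roll":0,"jaw":0},{"xyz":[0.052,-0.100,0],"roll":0,"jaw":0},{"xyz":[0.078,-0.150,0],"roll":0,"jaw":0},{"xyz":[0.104,-0.200,0],"roll":0,"jaw":0},{"xyz":[0.130,-0.250,0],"roll":0,"jaw":0},{"xyz":[0.156,-0.300,0],"roll":0,"jaw":0},{"xyz":[0.180,-0.345,0],"roll":0,"jaw":0},{"xyz":[0.187,-0.360,0],"roll":0,"jaw":0}]' && python3 -m pendant '[{"xyz":[0,0,0],"roll":0,"jaw":0},{"xyz":[0,0,0],"roll":0,"jaw":0},{"xyz":[0,0,0],"roll":0,"jaw":0},{"xyz":[0,0,0],"roll":0,"jaw":0},{"xyz":[0,0,0],"roll":0,"jaw":0},{"xyz":[0,0,0],"roll":0,"jaw":0},{"xyz":[0,0,0],"roll":0,"jaw":0},{"xyz":[0,0,0],"roll":0,"jaw":0}]' && python3 -c "
from h import *
delta(609.5,146.5,139,-4)"
```

```text
time_s: 2.1
ee_pos: [610.4, 147.5, 272.5]
ee_rot: [180.0, 0.1, -3.8]
force: [0.8, -0.6, 0.2]
gripper_width: 91.4
time_s: 3.1
ee_pos: [609.7, 145.1, 273.9]
ee_rot: [180.0, 0.0, -4.0]
force: [-0.3, 0.8, -1.0]
gripper_width: 91.5
tool xyz m [-0.0003 -0.0014  0.1349] roll 0.0 at [609.7 145.1 273.9] -3.96 F [-0.3  0.8 -1. ] w 91.5 t 3.1
```

```bash
python3 -m pendant '[{"xyz":[0,-0.001,0.025],"roll":0,"jaw":0},{"xyz":[0,-0.001,0.050],"roll":0,"jaw":0},{"xyz":[0,-0.001,0.075],"roll":0,"jaw":0},{"xyz":[0,-0.001,0.100],"roll":0,"jaw":0},{"xyz":[0,-0.001,0.120],"roll":0,"jaw":0},{"xyz":[0,-0.001,0.135],"roll":0,"jaw":0},{"xyz":[0,-0.001,0.146],"roll":0,"jaw":0},{"xyz":[0,-0.001,0.146],"roll":0,"jaw":0}]' && python3 -m pendant '[{"xyz":[0,0,0],"roll":0,"jaw":0.2},{"xyz":[0,0,0],"roll":0,"jaw":0.4},{"xyz":[0,0,0],"roll":0,"jaw":0.5},{"xyz":[0,0,0],"roll":0,"jaw":0.55},{"xyz":[0,0,0],"roll":0,"jaw":0.6},{"xyz":[0,0,0],"roll":0,"jaw":0.7},{"xyz":[0,0,0],"roll":0,"jaw":0.8},{"xyz":[0,0,0],"roll":0,"jaw":0.8}]' 15 && python3 -c "
from h import *
delta(605,-128,250,-4)
for n,(u0,v0) in (('top',(230,150)),('side',(240,180))):
    im,d=grab(n); cv2.imwrite('pics/%s2.png'%n,cv2.resize(im[v0:v0+140,u0:u0+180],None,fx=2.2,fy=2.2,interpolation=2))
cv2.imwrite('pics/c2.png',np.hstack([cv2.imread('pics/top2.png'),cv2.imread('pics/side2.png')]))"
```

```text
time_s: 4.1
ee_pos: [609.5, 146.0, 127.3]
ee_rot: [180.0, 0.1, -4.0]
force: [0.2, -0.7, -0.1]
gripper_width: 90.8
time_s: 5.1
ee_pos: [610.1, 146.1, 128.1]
ee_rot: [-180.0, -0.0, -4.0]
force: [1.5, -0.4, 2.2]
gripper_width: 40.4
tool xyz m [ 0.0138  0.2738 -0.1219] roll 0.0 at [610.1 146.1 128.1] -3.96 F [ 1.5 -0.4  2.2] w 40.4 t 5.1
```

View pics/c2.png

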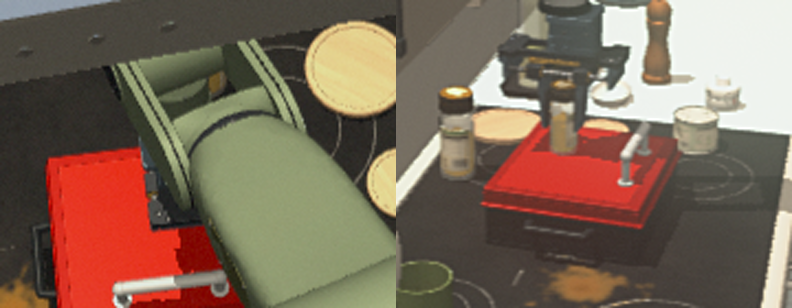

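Side crop: the jar (562,118) is upright between the fingers, and the opening reads 40.4 mm. I lift it and carry it over the coaster.

```bash
python3 -m pendant '[{"xyz":[0,0,-0.020],"roll":0,"jaw":0.8},{"xyz":[0,0,-0.045],"roll":0,"jaw":0.8},{"xyz":[0,0,-0.065],"roll":0,"jaw":0.8},{"xyz":[0.002,0.025,-0.070],"roll":0,"jaw":0.8},{"xyz":[0.004,0.065,-0.070],"roll":0,"jaw":0.8},{"xyz":[0.006,0.105,-0.070],"roll":0,"jaw":0.8},{"xyz":[0.008,0.145,-0.070],"roll":0,"jaw":0.8},{"xyz":[0.010,0.185,-0.070],"roll":0,"jaw":0.8}]' && python3 -m pendant '[{"xyz":[0.001,0.035,0],"roll":0,"jaw":0.8},{"xyz":[0.002,0.060,0],"roll":0,"jaw":0.8},{"xyz":[0.003,0.080,0],"roll":0,"jaw":0.8},{"xyz":[0.004,0.089,0],"roll":0,"jaw":0.8},{"xyz":[0.004,0.089,0],"roll":0,"jaw":0.8},{"xyz":[0.004,0.089,0],"roll":0,"jaw":0.8},{"xyz":[0.004,0.089,0],"roll":0,"jaw":0.8},{"xyz":[0.004,0.089,0],"roll":0,"jaw":0.8}]' && python3 -c "
from h import *
delta(605,-128,54,-4)"
```

```text
time_s: 6.2
ee_pos: [606.1, -40.3, 197.3]
ee_rot: [-180.0, 0.1, -4.0]
force: [0.1, -0.2, -0.3]
gripper_width: 40.4
time_s: 7.2
ee_pos: [604.9, -127.7, 198.0]
ee_rot: [180.0, -0.0, -3.9]
force: [0.5, 0.0, -0.8]
gripper_width: 40.5
tool xyz m [1.00e-04 3.00e-04 1.44e-01] roll 0.1 at [ 604.9 -127.7  198. ] -3.92 F [ 0.5  0.  -0.8] w 40.5 t 7.2
```

```bash
python3 -m pendant '[{"xyz":[0,0,0.025],"roll":0,"jaw":0.8},{"xyz":[0,0,0.055],"roll":0,"jaw":0.8},{"xyz":[0,0,0.085],"roll":0,"jaw":0.8},{"xyz":[0,0,0.110],"roll":0,"jaw":0.8},{"xyz":[0,0,0.130],"roll":0,"jaw":0.8},{"xyz":[0,0,0.140],"roll":0,"jaw":0.8},{"xyz":[0,0,0.144],"roll":0,"jaw":0.8},{"xyz":[0,0,0.144],"roll":0,"jaw":0.8}]' && python3 -m pendant '[{"xyz":[0,0,0.001],"roll":0,"jaw":0.8},{"xyz":[0,0,0.002],"roll":0,"jaw":0.8},{"xyz":[0,0,0.003],"roll":0,"jaw":0.8},{"xyz":[0,0,0.004],"roll":0,"jaw":0.8},{"xyz":[0,0,0.0045],"roll":0,"jaw":0.8},{"xyz":[0,0,0.0045],"roll":0,"jaw":0.8},{"xyz":[0,0,0.0045],"roll":0,"jaw":0.8},{"xyz":[0,0,0.0045],"roll":0,"jaw":0.8}]' 
python3 -c "
from h import *
delta(605,-128,49,-4)
im,d=grab('side'); cv2.imwrite('pics/s3.png',cv2.resize(im[170:270,280:420],None,fx=4,fy=4,interpolation=2))"
```

```text
time_s: 8.2
ee_pos: [605.2, -128.3, 54.4]
ee_rot: [180.0, -0.0, -4.0]
force: [0.2, -0.1, -1.8]
gripper_width: 40.4
time_s: 9.2
ee_pos: [604.9, -128.3, 49.5]
ee_rot: [180.0, -0.0, -4.0]
force: [0.1, 0.2, -0.8]
gripper_width: 40.9
tool xyz m [ 0.0001 -0.0003  0.0005] roll 0.0 at [ 604.9 -128.3   49.5] -3.96 F [ 0.1  0.2 -0.8] w 40.9 t 9.2
```

View pics/s3.png

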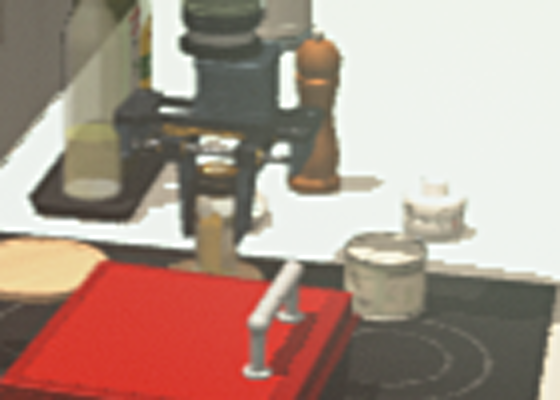

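Jar (212,240 in the crop) is upright just above the coaster, and no contact force shows yet. I lower it gently.

```bash
python3 -m pendant '[{"xyz":[0,0,0.0003],"roll":0,"jaw":0.8},{"xyz":[0,0,0.0006],"roll":0,"jaw":0.8},{"xyz":[0,0,0.0009],"roll":0,"jaw":0.8},{"xyz":[0,0,0.001],"roll":0,"jaw":0.8},{"xyz":[0,0,0.001],"roll":0,"jaw":0.8},{"xyz":[0,0,0.001],"roll":0,"jaw":0.8},{"xyz":[0,0,0.001],"roll":0,"jaw":0.8},{"xyz":[0,0,0.001],"roll":0,"jaw":0.8}]'
```

```text
time_s: 10.25
ee_pos: [604.9, -128.3, 49.1]
ee_rot: [180.0, -0.0, -4.0]
force: [-1.5, 1.0, 6.1]
gripper_width: 40.5
```

Contact reads 6 N, so the jar is standing. I open gently.

```bash
python3 -m pendant '[{"xyz":[0,0,-0.0004],"roll":0,"jaw":0.8},{"xyz":[0,0,-0.0004],"roll":0,"jaw":0.52},{"xyz":[0,0,-0.0004],"roll":0,"jaw":0.48},{"xyz":[0,0,-0.0004],"roll":0,"jaw":0.4},{"xyz":[0,0,-0.0004],"roll":0,"jaw":0.3},{"xyz":[0,0,-0.0004],"roll":0,"jaw":0.15},{"xyz":[0,0,-0.0004],"roll":0,"jaw":0},{"xyz":[0,0,-0.0004],"roll":0,"jaw":0}]' && python3 -m pendant '[{"xyz":[0,0,0],"roll":0,"jaw":0},{"xyz":[0,0,0],"roll":0,"jaw":0},{"xyz":[0,0,-0.020],"roll":0,"jaw":0},{"xyz":[0,0,-0.050],"roll":0,"jaw":0},{"xyz":[0,0,-0.080],"roll":0,"jaw":0},{"xyz":[0,0,-0.120],"roll":0,"jaw":0},{"xyz":[0,0,-0.155],"roll":0,"jaw":0},{"xyz":[0,0,-0.165],"roll":0,"jaw":0}]'; python3 -c "
from h import *
delta(497,180.5,215,-4)
im,d=grab('side'); cv2.imwrite('pics/s4.png',cv2.resize(im[170:270,280:420],None,fx=4,fy=4,interpolation=2))"
```

```text
time_s: 11.25
ee_pos: [604.8, -128.3, 48.8]
ee_rot: [180.0, -0.0, -4.0]
force: [-0.2, -0.5, 0.6]
gripper_width: 90.1
time_s: 12.25
ee_pos: [605.9, -128.5, 216.3]
ee_rot: [180.0, -0.3, -4.0]
force: [-0.1, 0.4, -0.9]
gripper_width: 91.3
tool xyz m [-0.13   -0.3008  0.0013] roll 0.0 at [ 605.9 -128.5  216.3] -3.96 F [-0.1  0.4 -0.9] w 91.3 t 12.25
```

View pics/s4.png

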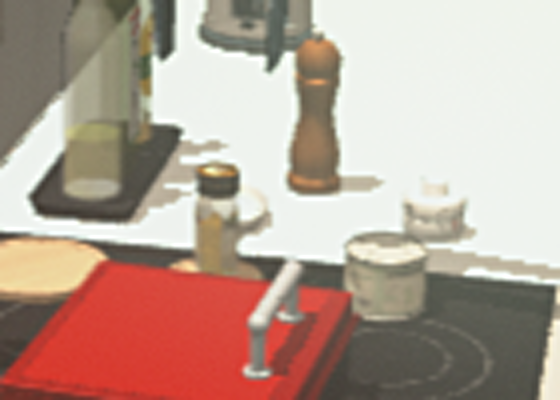

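Jar stands upright on the coaster, free of the fingers. Now to above the bar.

```bash
python3 -m pendant '[{"xyz":[-0.015,-0.030,0],"roll":0,"jaw":0},{"xyz":[-0.035,-0.075,0],"roll":0,"jaw":0},{"xyz":[-0.055,-0.125,0],"roll":0,"jaw":0},{"xyz":[-0.075,-0.175,0],"roll":0,"jaw":0},{"xyz":[-0.095,-0.225,0],"roll":0,"jaw":0},{"xyz":[-0.115,-0.270,0],"roll":0,"jaw":0},{"xyz":[-0.127,-0.295,0],"roll":0,"jaw":0},{"xyz":[-0.130,-0.301,0],"roll":0,"jaw":0}]' && python3 -m pendant '[{"xyz":[0,0,0.010],"roll":0,"jaw":0},{"xyz":[0,0,0.025],"roll":0,"jaw":0},{"xyz":[0,0,0.045],"roll":0,"jaw":0},{"xyz":[0,0,0.065],"roll":0,"jaw":0},{"xyz":[0,0,0.080],"roll":0,"jaw":0.2},{"xyz":[0,0,0.080],"roll":0,"jaw":0.3},{"xyz":[0,0,0.080],"roll":0,"jaw":0.4},{"xyz":[0,0,0.080],"roll":0,"jaw":0.4}]' ; python3 -c "
from h import *
delta(497,180.5,111,-4)
im,d=grab('side'); cv2.imwrite('pics/s5.png',cv2.resize(im[170:290,280:420],None,fx=4,fy=4,interpolation=2))"
```

```text
time_s: 13.3
ee_pos: [494.5, 182.0, 212.2]
ee_rot: [179.9, 0.2, -3.8]
force: [0.5, -0.9, 0.4]
gripper_width: 91.0
time_s: 14.3
ee_pos: [496.5, 181.1, 134.6]
ee_rot: [-180.0, -0.1, -4.0]
force: [0.4, 0.1, 0.6]
gripper_width: 55.6
tool xyz m [0.0005 0.0006 0.0236] roll 0.0 at [496.5 181.1 134.6] -3.97 F [0.4 0.1 0.6] w 55.6 t 14.3
```

View pics/s5.png

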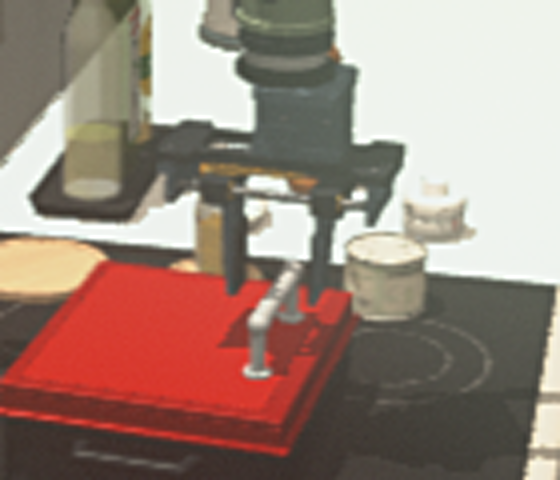

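The fingers straddle the bar (275,290). I descend and grip.

```bash
python3 -m pendant '[{"xyz":[0,0,0.012],"roll":0,"jaw":0.4},{"xyz":[0,0,0.024],"roll":0,"jaw":0.4},{"xyz":[0,0,0.024],"roll":0,"jaw":0.6},{"xyz":[0,0,0.024],"roll":0,"jaw":0.75},{"xyz":[0,0,0.024],"roll":0,"jaw":0.85},{"xyz":[0,0,0.024],"roll":0,"jaw":1},{"xyz":[0,0,0.024],"roll":0,"jaw":1},{"xyz":[0,0,0.024],"roll":0,"jaw":1}]' 30; python3 - <<'E'
from h import *
delta(497,180.5,111,-4)
for t in range(0,55,5):
    a=np.radians(t);print(t,np.round([185-185*np.cos(a)+72*np.sin(a),185*np.sin(a)+72*np.cos(a)-72],1))
E
```

```text
time_s: 15.35
ee_pos: [497.4, 181.0, 110.1]
ee_rot: [-180.0, -0.2, -3.9]
force: [5.1, -0.9, -2.0]
gripper_width: 14.9
tool xyz m [-0.0003  0.0005 -0.0009] roll 0.1 at [497.4 181.  110.1] -3.95 F [ 5.1 -0.9 -2. ] w 14.9 t 15.35
0 [0. 0.]
5 [ 7.  15.8]
10 [15.3 31. ]
15 [24.9 45.4]
20 [35.8 58.9]
25 [47.8 71.4]
30 [60.8 82.9]
35 [74.8 93.1]
40 [ 89.6 102.1]
45 [105.1 109.7]
50 [121.2 116. ]
```

```bash
python3 -m pendant '[{"xyz":[0.001,0,-0.003],"roll":0,"jaw":1},{"xyz":[0.003,0,-0.008],"roll":0,"jaw":1},{"xyz":[0.007,0,-0.016],"roll":0,"jaw":1},{"xyz":[0.011,0,-0.023],"roll":0,"jaw":1},{"xyz":[0.015,0,-0.031],"roll":0,"jaw":1},{"xyz":[0.020,0,-0.038],"roll":0,"jaw":1},{"xyz":[0.025,0,-0.045],"roll":0,"jaw":1},{"xyz":[0.025,0,-0.045],"roll":0,"jaw":1}]'; python3 -c "
from h import *
delta(521.5,178.5,156,-4)
im,d=grab('side'); cv2.imwrite('pics/s6.png',cv2.resize(im[170:290,280:420],None,fx=4,fy=4,interpolation=2))"
```

```text
time_s: 16.35
ee_pos: [520.4, 179.4, 154.8]
ee_rot: [-180.0, 0.1, -4.0]
force: [0.9, 2.1, -7.1]
gripper_width: 15.5
tool xyz m [ 0.0012  0.0008 -0.0012] roll 0.0 at [520.4 179.4 154.8] -3.98 F [ 0.9  2.1 -7.1] w 15.5 t 16.35
```

View pics/s6.png

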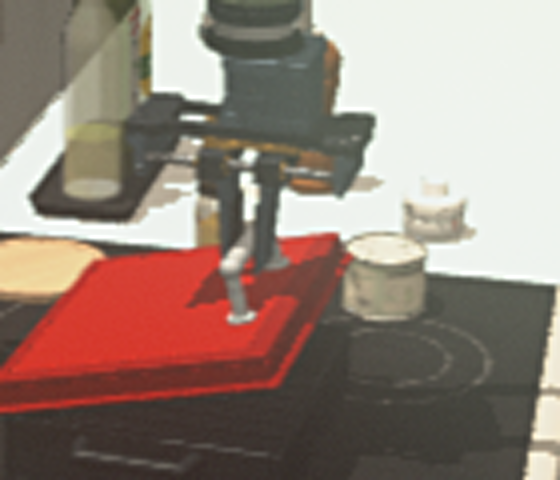

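The lid is rising (about 15°), with the bar in the fingers. I continue to 35° and then to 50°.

```bash
python3 -m pendant '[{"xyz":[0.005,0,-0.007],"roll":0,"jaw":1},{"xyz":[0.011,0,-0.0135],"roll":0,"jaw":1},{"xyz":[0.017,0,-0.020],"roll":0,"jaw":1},{"xyz":[0.023,0,-0.026],"roll":0,"jaw":1},{"xyz":[0.0295,0,-0.032],"roll":0,"jaw":1},{"xyz":[0.036,0,-0.0375],"roll":0,"jaw":1},{"xyz":[0.043,0,-0.043],"roll":0,"jaw":1},{"xyz":[0.050,0,-0.0477],"roll":0,"jaw":1}]' && python3 -m pendant '[{"xyz":[0.007,0,-0.005],"roll":0,"jaw":1},{"xyz":[0.015,0,-0.009],"roll":0,"jaw":1},{"xyz":[0.0225,0,-0.013],"roll":0,"jaw":1},{"xyz":[0.030,0,-0.0166],"roll":0,"jaw":1},{"xyz":[0.038,0,-0.020],"roll":0,"jaw":1},{"xyz":[0.0464,0,-0.023],"roll":0,"jaw":1},{"xyz":[0.0464,0,-0.023],"roll":0,"jaw":1},{"xyz":[0.0464,0,-0.023],"roll":0,"jaw":1}]' && python3 -m pendant '[{"xyz":[0,0,0],"roll":0,"jaw":1},{"xyz":[0,0,0],"roll":0,"jaw":1},{"xyz":[0,0,0],"roll":0,"jaw":1},{"xyz":[0,0,0],"roll":0,"jaw":1},{"xyz":[0,0,0],"roll":0,"jaw":1},{"xyz":[0,0,0],"roll":0,"jaw":1},{"xyz":[0,0,0],"roll":0,"jaw":1},{"xyz":[0,0,0],"roll":0,"jaw":1}]'; python3 - <<'E'
from h import *
delta(618,172,227,-4)
im,d=grab('side'); cv2.imwrite('pics/s7.png',cv2.resize(im[130:290,250:450],None,fx=3.5,fy=3.5,interpolation=2))
# lid angle: red points plane fit
P=cloud('side',d.astype(float)); hsv=cv2.cvtColor(im,cv2.COLOR_BGR2HSV)
m=(cv2.erode(((hsv[...,1]>180)&((hsv[...,0]<8)|(hsv[...,0]>172))&(hsv[...,2]>60)).astype(np.uint8),np.ones((5,5)))>0)
m[:200]&=True; Q=P[m]; Q=Q[np.isfinite(Q).all(1)&(Q[:,0]>400)&(Q[:,0]<800)&(Q[:,2]>40)]
best=None;rng=np.random.default_rng(0)
for _ in range(300):
    a=Q[rng.choice(len(Q),3,False)];n=np.cross(a[1]-a[0],a[2]-a[0]);n/=np.linalg.norm(n)+1e-9
    i=abs((Q-a[0])@n)<4
    if best is None or i.sum()>best.sum():best=i
c=Q[best].mean(0);n=np.linalg.svd(Q[best]-c,full_matrices=False)[2][2];n*=np.sign(n[2])
print(len(Q),best.sum(),'normal',n,'tilt',np.degrees(np.arccos(n[2])))
s=env.state();r=s['ee_pos']+[0,0,19]-[681.5,167.7,58];print('angle from tcp',np.degrees(np.arctan2(r[2],-r[0]))-np.degrees(np.arctan2(72,185)),np.hypot(r[0],r[2]))
E
```

```text
time_s: 17.4
ee_pos: [567.9, 176.2, 204.9]
ee_rot: [-180.0, 0.3, -4.0]
force: [-11.4, 2.3, 7.7]
gripper_width: 15.2
time_s: 18.4
ee_pos: [616.6, 172.8, 229.1]
ee_rot: [-179.9, -0.1, -3.9]
force: [-4.9, 1.7, 6.2]
gripper_width: 15.2
time_s: 19.4
ee_pos: [616.5, 172.8, 229.1]
ee_rot: [-179.9, -0.1, -3.9]
force: [-5.6, 1.6, 6.0]
gripper_width: 15.3
tool xyz m [0.0015 0.0007 0.0021] roll 0.1 at [616.5 172.8 229.1] -3.95 F [-5.6  1.6  6. ] w 15.3 t 19.4Traceback (most recent call last):
  File "<stdin>", line 10, in <module>
  File "numpy/random/_generator.pyx", line 864, in numpy.random._generator.Generator.choice
ValueError: a must be a positive integer unless no samples are taken
```

View pics/s7.png

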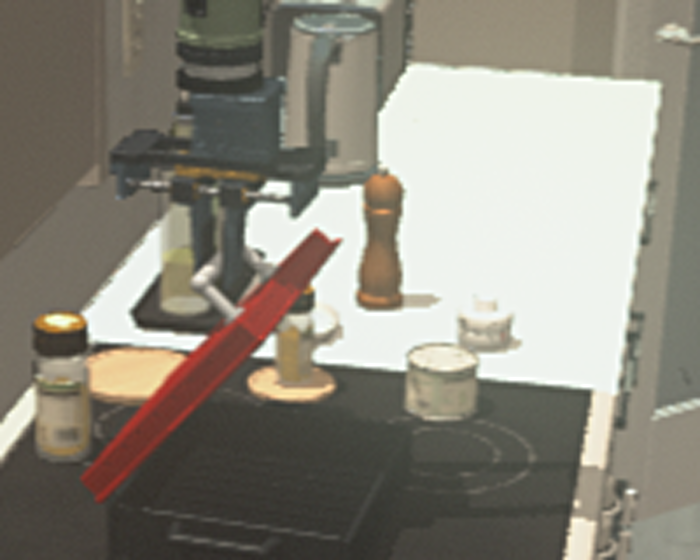

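The lid (edge from (95,490) to (330,237)) is held open by the bar, and the jar stands on the coaster. One numeric check of the lid angle, jar and other things follows.

```bash
python3 - <<'E'
from h import *
p=env.camera_params('side');o=np.array(p['cam_to_world'])[:3,3]
n=np.array([np.sin(np.radians(4)),np.cos(np.radians(4)),0]);q0=np.array([570,174.5,0])+125*n
def hit(u,v):
    w=px2w('side',u,v,d=1000.)-o; return o+w*((q0-o)@n)/(w@n)
A,B=hit(250+82/3.5,130+485/3.5),hit(250+318/3.5,130+232/3.5)
print('lid top edge',A.round(),B.round(),np.degrees(np.arctan2(B[2]-A[2],A[0]-B[0])))
im,d=grab('top');P=cloud('top',d.astype(float)).reshape(-1,3)
def sel(x,y,r,z0,z1):
    Q=P[(np.hypot(P[:,0]-x,P[:,1]-y)<r)&(P[:,2]>z0)&(P[:,2]<z1)]
    return len(Q),np.round(np.median(Q,0),1) if len(Q) else None
print('jar',sel(605,-128,40,100,125),'was target 605 -128')
print('tin',sel(444,-119,50,48,70),'garlic',sel(461,526,50,10,80),'timer',sel(419,-322,50,20,70))
im,d=grab('side');P=cloud('side',d.astype(float)).reshape(-1,3)
print('side jar',sel(605,-128,50,100,125),'tin',sel(444,-119,50,48,70),'timer',sel(419,-322,50,20,70),'garlic',sel(461,526,50,10,80))
s=env.state();print(s['force'],s['gripper_width'],s['qvel'].round(2),s['time_s'])
E
```

```text
lid top edge [709. 290.  75.] [504. 304. 330.] 51.17332722446564
jar (204, array([ 600.9, -127.8,  112.1])) was target 605 -128
tin (192, array([ 463.6, -138. ,   54.4])) garlic (394, array([461. , 525.6,  36.4])) timer (464, array([ 418.6, -322.5,   32.6]))
side jar (28, array([ 593.1, -120.2,  110.5])) tin (183, array([ 447.4, -113.7,   56.6])) timer (130, array([ 425.6, -312.8,   34.3])) garlic (322, array([466.5, 542.8,  33.9]))
[-6.36387166  1.50590875  6.92898181] 15.160235461355592 [-0.07  0.14  0.05  0.   -0.04 -0.04] 19.55
```

```bash
python3 -c "
from h import *
print(env.job_done()); s=env.state(); print(s['ee_pos'],s['force'],s['gripper_width'])"
```

```text
the job is handed in; nothing more can be done
None
the job is handed in; nothing more can be done
```

I stood the small spice jar on the small coaster and let go of it. Then I lifted the lid by its bar and handed the job in at about 19.6 s, still holding it open. No verdict was reported.

- **Lid:** the tool position gives 49.8° (swing radius 201 mm, against 199 mm expected), and the lid's edge in the side picture gives about 51°. The bar is in the fingers (opening 15.2 mm, 30 N grip), with a steady force of about 9 N and no motion.
- **Jar:** it stands upright and free. The top camera puts it at (601, −128) mm and the coaster's centre at (605, −128), so about 4 mm apart. The side camera reading is 14 mm off, from only 28 points that may show just the side facing the camera; both are within the 24 mm limit.
- **Garlic and timer:** the top camera shows both unmoved to within 1 mm.
- **Tin:** the last top reading is about 27 mm from the first. It had only 192 points against 666, probably because the arm hides part of the tin. I did not settle this with a third reading. The side camera puts it about 6 mm from where it stood, and nothing came near it.

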